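Set and lock the length stop on a club-shaft bench

TASK

On the length bench, slide the length stop along its rail until its upright plate meets the butt end of the sample shaft (a gap under a centimetre will do), then turn the stop's own knob clockwise until it is tight, so that the stop is locked there. Leave the knob of the clamp that holds the shaft as it is, and let go.

Things in the scene. Friction and masses are not known exactly. Their poses are not given: they have to be found in the camera images.
- stop_knob_grip (a point): Black bar knob on top of the length stop: an upright bar 49 mm long, 14 mm thick, 30 mm high, on a 52 mm round disc whose top is 62 mm above the work surface. This point is on the knob's vertical axis, 7 mm below the bar's top and 23 mm above the disc. Its x axis lies along the bar, z is up; it turns with the knob. The loose stop can be drawn along by its knob, then locked in the same grip.
- stop_knob (a joint): Turn of the stop's knob in rad, 0 to 1.4, growing clockwise seen from above. Near 0 the bar lies along the rail and the stop is loose; at 1.4, the end of its travel, the bar lies nearly across the rail and the stop is locked. It begins to grip the rail at about 0.8, takes under 0.3 N m to turn and stays where it is left.
- stop_face (a point): Centre line point of the stop's upright steel plate (70 mm wide, 8 mm thick, top 90 mm above the work surface), on the face towards the shaft, 70 mm above the work surface, level with the shaft's axis; 95 mm from the knob's axis. Plate and knob ride on one grey carriage, 92 mm wide, 135 mm long, that slides along the rail at 2 to 5 N while loose.
- butt_end (a point): Centre of the thick (butt) end of the steel sample shaft: 15.6 mm in diameter, 740 mm long, level, over the rail's middle and parallel to it, axis 70 mm above the work surface, held immovably in its clamp block. The stop slides along the straight line from stop_face to this point.
- rail: Flat aluminium rail 720 mm long, 80 mm wide, 25 mm high, fixed to the bench; origin at the centre of its underside, y axis along it, pointing from the shaft towards the stop.
- shaft_knob (a joint): Turn of the knob on the shaft's clamp block, in rad, growing clockwise, tight at 1.4. It looks like the stop's knob but stands higher, on the block that holds the shaft, 120 mm beyond the butt end. It starts tight (1.3 to 1.4) and must stay so.

How it is judged:
On the way:
1. the stop's plate is brought up to the butt end (within 15 mm) while its knob is still loose (distance between stop_face and butt_end below 0.015 m and value of joint stop_knob below 0.7 rad), for 0.1 s.
At the end, for the whole second after the job is handed in: The stop's plate is within 15 mm of the shaft's butt end, the stop's knob is turned clockwise to at least 1.15 of its 1.4 rad, and the shaft clamp's knob is still tight (above 1.1 rad) (distance between stop_face and butt_end below 0.015 m and value of joint stop_knob above 1.15 rad and value of joint shaft_knob above 1.1 rad); the robot touches nothing.
It fails at once if the shaft clamp's knob is loosened (below 1.1 rad) (value of joint shaft_knob below 1.1 rad).
It also fails if it takes over 35 s, if anything falls off the work surface, if the arm or the gripper's body presses on something with over 40 N, if the wrist force passes 120 N, or if a joint passes its speed limit or range.

ROBOT

A 6-joint arm with a two-finger parallel gripper is mounted at the origin on the work surface. World frame = base frame: x ahead of the robot, y to its left, z up, the work surface at z = 0. Lengths are in m, angles in rad, forces in N, time in s.
With the tool pointing down it reaches from about 0.375 to 0.9 m from the base axis. Payload 3.1 kg.
Tool frame: the origin (TCP) lies midway between the tips of the shut fingers; the grasp point (between the pads) lies 19 mm behind it (manip.grasp_offset is the distance from the TCP to the grasp point, in m); z points along the fingers, y is the line along which they close (so a half turn about z gives the same grasp; the last joint's range is limited). The gripper opens to 85 mm and grips with 20 to 120 N. Pads are 22 mm wide; open, the fingers measure 114 mm over their backs; the gripper's body (76 mm by 85 mm) begins 54 mm behind the grasp point. The pads swing forward as they close: fully open they stand 13 mm farther back than shut.
Start: joints at [1.103, 0.527, 1.433, -0, 1.181, -0.178], TCP at [0.178, 0.599, 0.231] pointing down, gripper open.
Joint ranges: [-3.08, 3.08], [-0.75, 2.2], [0.22, 2.44], [-1.43, 4.57], [0, 2.65], [-2.85, 2.85]. Speed limits (rad/s): [2.79, 2.79, 3.14, 3.14, 3.14, 3.14].

INTERFACE

Orientations are given as a unit quaternion [x, y, z, w].
In Python, from station import sensors, cams, order, manip gives the robot as it stands.
- The arm moves only by the tool move_arm, never from a script. Its argument "targets" is a list of rows, each an object of numbers: "dx", "dy", "dz": the shift along the world's x, y, z normalised to -1 to 1, where 1 is 25 mm; "rx", "ry", "rz": the turn, a rotation vector about the world's x, y, z normalised to -1 to 1, where 1 is 30 degrees. A call has exactly 10 rows; each row shifts and turns the commanded pose from where the row before left it; what a row does not reach is not made up. A row lasts 1/8 s, in which the tool goes at most 62.5 mm and 10.7 degrees, less where a joint would pass 70% of its speed; a pose out of reach is approached as far as the arm can. A call with a number of a shift or a turn outside -1 to 1 is refused whole. A call with a gripper value outside its range is refused whole. "claw" is the opening in per cent of the stroke, from 0 (shut) to 100 (fully open), set as the call begins (left out, the last holds). The fingers move at their own pace and stop on an object; "newtons" is the grip in N (left out, the last holds). Time passes only in rows, so rows that do not move let the fingers close, or fill a call up. It gives the time, the measured TCP pose, the force, the opening and the grip force at its end, in the units of the state.
- sensors.sense(): the state, without advancing time (a new reading comes with each control period).
- cams.snapshot(name): name is "scene" or "top"; returns the picture (420x560x3 uint8, red, green, blue); there is no depth.
- cams.camera_model(name): a dict with "fx", "fy", "cx", "cy" (pixels), "extrinsics" (4x4, takes a point from world to camera coordinates). Camera axes: x right, y down, z forward; pixel columns grow to the right and rows downward; lengths in m; the calibration is good to about 2 mm. A picture is of the moment at which its call begins. camera_model takes no time and is no camera call.
- order.sign_off(): hands the job in; it is judged then, once.
The state is a dict: "t": time; "q": joint angles; "qd": joint speeds; "tau": joint torques, N m; "tcp_pos": TCP position; "tool_rot": TCP orientation; "force": force on the tool from outside, world axes, zero at the start; "ft_torque": the same for the moment, N m; "finger_gap": opening from 0.0 (shut) to 1.0 (fully open); "gripper_force": force on a finger pad.
Only numpy, scipy, OpenCV 4.12 (cv2) and the standard library are available. Lean on these libraries where they do the work, as an engineer would, in place of code of your own. Each camera call takes 0.05 s, during which the arm holds its last target. There are 200 camera calls.

## Working session

There is one attempt and no reset: what is moved stays moved. The work goes in short steps, Python scripts to look and compute and a tool call to move; the robot and the scene stay as the last step left them, time stands still between calls to the robot, and variables do not carry over. Pictures are saved under pics/ and viewed, at most 10 in all, crops included, and the job is handed in when it is done.

Besides the shell and the picture viewer there is one more tool, called by a JSON object that holds its "name" and its "arguments", one argument or row to a line. move_arm: Moves the arm, as the interface text tells. Scaled input: -1 to 1 covers 25 mm each way for a shift and 30 degrees each way for a turn. Its arguments: {"type":"object","properties":{"targets":{"type":"array"},"claw":{"type":"number"},"newtons":{"type":"number"}},"required":["targets"]}

```bash
mkdir -p pics; python3 - <<'E'
from station import sensors,cams,manip
import cv2
s=sensors.sense();print(s['t'],s['tcp_pos'],s['tool_rot'],s['finger_gap'],manip.grasp_offset)
for n in('scene','top'):
    cv2.imwrite(f'pics/{n}0.png',cams.snapshot(n)[:,:,::-1]);print(cams.camera_model(n))
E
```

```text
0.0 [0.17765801 0.59846228 0.23030394] [ 1.43905526e-01  9.89590798e-01 -1.06044350e-03 -3.56290345e-04] 1.002628787403706 0.0187
{'fx': 525.5690635877487, 'fy': 525.5690635877487, 'cx': 276.38178772662616, 'cy': 209.9245443441842, 'extrinsics': array([[-0.88589477,  0.46356781,  0.01718535,  0.48304036],
       [ 0.30236907,  0.60514029, -0.73646329, -0.11814391],
       [-0.35180022, -0.64723266, -0.67625918,  1.34493804],
       [ 0.        ,  0.        ,  0.        ,  1.        ]])}
{'fx': 392.0672269251322, 'fy': 392.0672269251322, 'cx': 275.13281258030145, 'cy': 206.0880983466031, 'extrinsics': array([[-0.01608344, -0.99955782,  0.02500994,  0.04474468],
       [-0.99236461,  0.01289856, -0.12266261,  0.5743437 ],
       [ 0.12228578, -0.02679181, -0.99213325,  0.7995574 ],
       [ 0.        ,  0.        ,  0.        ,  1.        ]])}
```

View pics/scene0.png

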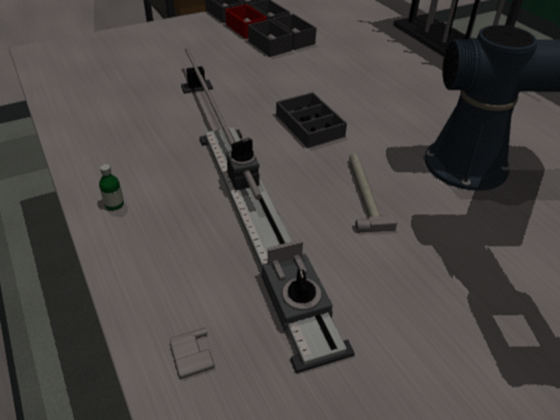

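View pics/top0.png

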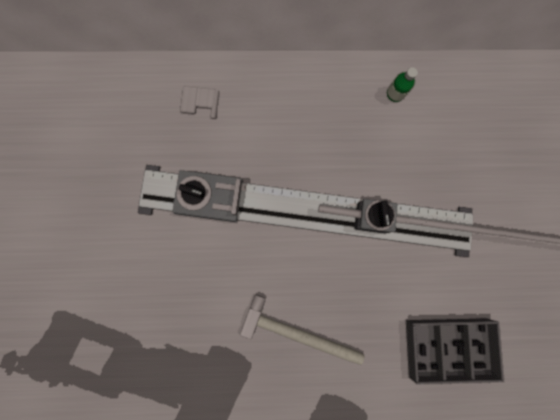

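The top view shows the stop knob at about (193,192), its plate at about (238,197), the butt end at about (320,210) and the clamp knob at about (381,213). I'll zoom in on this area.

```bash
python3 - <<'E'
import cv2
a=cv2.imread('pics/top0.png')[150:260,140:400]
cv2.imwrite('pics/c1.png',cv2.convertScaleAbs(cv2.resize(a,None,fx=3,fy=3,interpolation=2),alpha=1.8))
a=cv2.imread('pics/scene0.png')[130:370,190:370]
cv2.imwrite('pics/c2.png',cv2.convertScaleAbs(cv2.resize(a,None,fx=2.5,fy=2.5,interpolation=2),alpha=1.8))
E
```

```text
(no output)
```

View pics/c1.png

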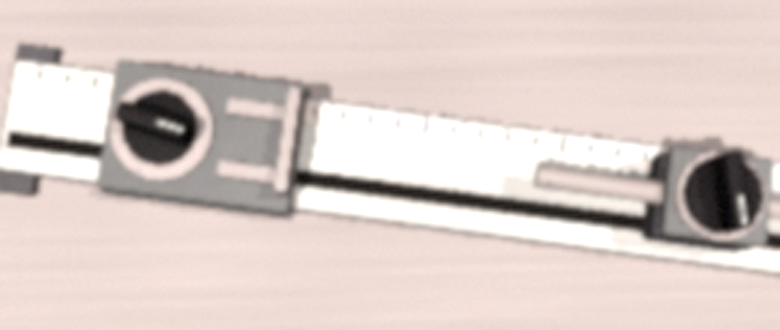

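View pics/c2.png

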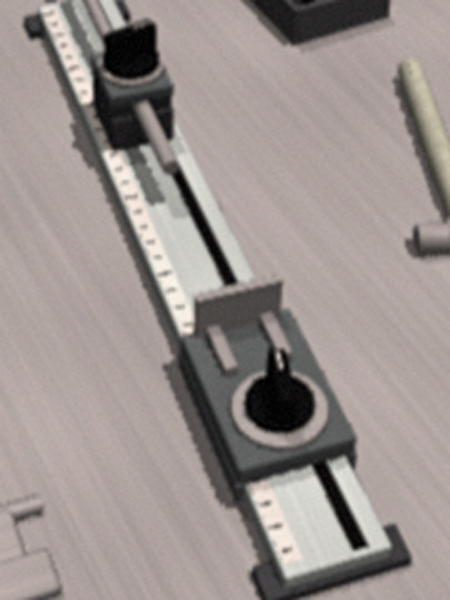

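```bash
cat > h.py <<'E'
import numpy as np
from station import cams
def pt(n,u,v,z):
    m=cams.camera_model(n);E=m['extrinsics'];R,t=E[:3,:3],E[:3,3]
    d=R.T@[(u-m['cx'])/m['fx'],(v-m['cy'])/m['fy'],1];c=-R.T@t
    return c+d*(z-c[2])/d[2]
def px(n,p):
    m=cams.camera_model(n);c=m['extrinsics']@np.r_[p,1]
    return np.array([m['cx']+m['fx']*c[0]/c[2],m['cy']+m['fy']*c[1]/c[2]])
E
python3 - <<'E'
from h import *
np.set_printoptions(precision=4,suppress=True)
T=lambda x,y,z:pt('top',140+x/3,150+y/3,z)
S=lambda x,y,z:pt('scene',190+x/2.5,130+y/2.5,z)
L={'disc':T(160,130,.058),'discS':S(280,404,.058),'faceT':T(295,140,.09),'butt':T(537,174,.07),'buttS':S(172,165,.07),'shaft2':T(655,189,.07),
'barL':T(118,112,.092),'barR':T(197,130,.092),'faceS':S(238,288,.09),
'railnear':T(310,103,.025),'railnear2':T(655,147,.025),'railfar':T(300,210,.025),'railfar2':T(640,252,.025)}
for k,v in L.items(): print(k,v)
d=L['butt']-L['disc'];print('ang',np.degrees(np.arctan2(d[1],d[0])),np.linalg.norm(d[:2]))
d=L['railnear2']-L['railnear'];print(np.degrees(np.arctan2(d[1],d[0])))
d=L['railfar2']-L['railfar'];print(np.degrees(np.arctan2(d[1],d[0])))
d=L['barR']-L['barL'];print(np.degrees(np.arctan2(d[1],d[0])),np.linalg.norm(d))
print(np.linalg.norm((L['faceT']-L['disc'])[:2]),np.linalg.norm((L['butt']-L['faceT'])[:2]))
E
```

```text
disc [0.6008 0.2056 0.058 ]
discS [0.6036 0.2101 0.058 ]
faceT [0.5879 0.1107 0.09  ]
butt [ 0.5655 -0.0522  0.07  ]
buttS [ 0.563  -0.0504  0.07  ]
shaft2 [ 0.5542 -0.1325  0.07  ]
barL [0.6078 0.2271 0.092 ]
barR [0.5951 0.1751 0.092 ]
faceS [0.591  0.1202 0.09  ]
railnear [0.6245 0.1042 0.025 ]
railnear2 [ 0.5893 -0.1447  0.025 ]
railfar [0.5471 0.1118 0.025 ]
railfar2 [ 0.5136 -0.1307  0.025 ]
ang -97.80106164147173 0.26022793404296285
-98.0436581513837
-97.86638264089603
-103.67831217980313 0.05351983878985486
0.09575896149895677 0.16446910250760352
```

{"name": "move_arm", "arguments": {
  "targets": [
    {"dx":0.943,"dy":-0.872,"rz":-0.158},
    {"dx":0.943,"dy":-0.872,"rz":-0.158},
    {"dx":0.943,"dy":-0.872,"rz":-0.158},
    {"dx":0.943,"dy":-0.872,"rz":-0.158},
    {"dx":0.943,"dy":-0.872,"rz":-0.158},
    {"dx":0.943,"dy":-0.872,"rz":-0.158},
    {"dx":0.943,"dy":-0.872,"rz":-0.158},
    {"dx":0.943,"dy":-0.872,"rz":-0.158},
    {"dx":0.943,"dy":-0.872,"rz":-0.158},
    {"dx":0.943,"dy":-0.872,"rz":-0.158}
  ],
  "claw": 100,
  "newtons": 50
}}

```text
schema error: expected keys dx, dy, dz, rx, ry, rz
```

{"name": "move_arm", "arguments": {
  "targets": [
    {"dx":0.943,"dy":-0.872,"rz":-0.158},
    {"dx":0.943,"dy":-0.872,"rz":-0.158},
    {"dx":0.943,"dy":-0.872,"rz":-0.158},
    {"dx":0.943,"dy":-0.872,"rz":-0.158},
    {"dx":0.943,"dy":-0.872,"rz":-0.158},
    {"dx":0.943,"dy":-0.872,"rz":-0.158},
    {"dx":0.943,"dy":-0.872,"rz":-0.158},
    {"dx":0.943,"dy":-0.872,"rz":-0.158},
    {"dz":-1},
    {"dz":-1}
  ]
}}

```text
schema error: expected keys dx, dy, dz, rx, ry, rz
```

```bash
python3 - <<'E'
from h import *
from station import sensors
import cv2
from scipy.spatial.transform import Rotation as R
s=sensors.sense();M=R.from_quat(s['tool_rot']).as_matrix();print(s['t'],s['tcp_pos'],np.degrees(np.arctan2(M[1,0],M[0,0])),M[:,2],s['force'])
a=cams.snapshot('scene')[:,:,::-1];b=cams.snapshot('top')[:,:,::-1]
o=np.hstack([cv2.resize(a[190:390,190:390],(400,400)),cv2.resize(b[100:300,100:300],(400,400))])
cv2.imwrite('pics/d1.png',cv2.convertScaleAbs(o,alpha=1.8))
E
```

```text
0.1 [0.17770632 0.59856094 0.23045005] 163.45094648850971 [-8.51403584e-04 -1.68349910e-03 -9.99998220e-01] [ 0.23587969 -0.57889012 -0.94362904]
```

View pics/d1.png

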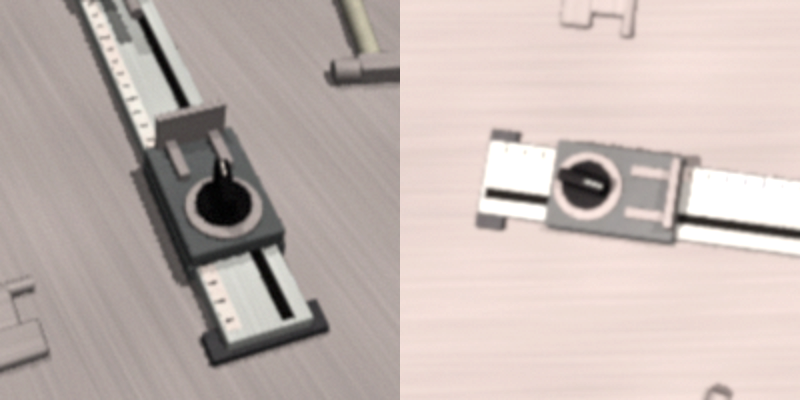

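The picture is unchanged, with the knob at about (585,183) in the right half: the moves were refused because each row needs all six keys. I'll resend them in full.

{"name": "move_arm", "arguments": {
  "targets": [
    {"dx":0.943,"dy":-0.872,"dz":0,"rx":0,"ry":0,"rz":-0.158},
    {"dx":0.943,"dy":-0.872,"dz":0,"rx":0,"ry":0,"rz":-0.158},
    {"dx":0.943,"dy":-0.872,"dz":0,"rx":0,"ry":0,"rz":-0.158},
    {"dx":0.943,"dy":-0.872,"dz":0,"rx":0,"ry":0,"rz":-0.158},
    {"dx":0.943,"dy":-0.872,"dz":0,"rx":0,"ry":0,"rz":-0.158},
    {"dx":0.943,"dy":-0.872,"dz":0,"rx":0,"ry":0,"rz":-0.158},
    {"dx":0.943,"dy":-0.872,"dz":0,"rx":0,"ry":0,"rz":-0.158},
    {"dx":0.943,"dy":-0.872,"dz":0,"rx":0,"ry":0,"rz":-0.158},
    {"dx":0.943,"dy":-0.872,"dz":0,"rx":0,"ry":0,"rz":-0.158},
    {"dx":0.943,"dy":-0.872,"dz":0,"rx":0,"ry":0,"rz":-0.158}
  ],
  "claw": 100,
  "newtons": 50
}}

```text
t: 1.45
tcp_pos: [0.4143, 0.3803, 0.2312]
tool_rot: [0.531, 0.848, -0.0, -0.0]
force: [0.3, -0.8, 0.3]
finger_gap: 1.0
gripper_force: 0.0
```

{"name": "move_arm", "arguments": {
  "targets": [
    {"dx":0.943,"dy":-0.872,"dz":0,"rx":0,"ry":0,"rz":-0.158},
    {"dx":0.943,"dy":-0.872,"dz":0,"rx":0,"ry":0,"rz":-0.158},
    {"dx":0.943,"dy":-0.872,"dz":0,"rx":0,"ry":0,"rz":-0.158},
    {"dx":0.943,"dy":-0.872,"dz":0,"rx":0,"ry":0,"rz":-0.158},
    {"dx":0.943,"dy":-0.872,"dz":0,"rx":0,"ry":0,"rz":-0.158},
    {"dx":0.943,"dy":-0.872,"dz":0,"rx":0,"ry":0,"rz":-0.158},
    {"dx":0.943,"dy":-0.872,"dz":0,"rx":0,"ry":0,"rz":-0.158},
    {"dx":0.943,"dy":-0.872,"dz":0,"rx":0,"ry":0,"rz":-0.158},
    {"dx":0,"dy":0,"dz":-1,"rx":0,"ry":0,"rz":0},
    {"dx":0,"dy":0,"dz":-1,"rx":0,"ry":0,"rz":0}
  ]
}}

```text
t: 2.7
tcp_pos: [0.6028, 0.2061, 0.1807]
tool_rot: [0.777, 0.63, 0.0, 0.0]
force: [0.0, 0.5, -0.7]
finger_gap: 1.004
gripper_force: 0.0
```

```bash
cat >> h.py <<'E'
from station import sensors
from scipy.spatial.transform import Rotation as Ro
def st():
    s=sensors.sense();M=Ro.from_quat(s['tool_rot']).as_matrix()
    print('t %.2f'%s['t'],s['tcp_pos'].round(4),'yaw %.2f'%np.degrees(np.arctan2(M[1,0],M[0,0])),M[:,2].round(4),'F',s['force'].round(2),'M',s['ft_torque'].round(2),s['finger_gap'],s['gripper_force'],'q',s['q'].round(2))
E
python3 - <<'E'
from h import *
st()
E
```

```text
t 2.70 [0.6028 0.2061 0.1807] yaw 78.07 [ 5.e-04  1.e-04 -1.e+00] F [ 0.    0.49 -0.65] M [0.04 0.01 0.04] 1.003556595465803 0.0 q [0.15 0.6  1.45 0.   1.09 0.36]
```

{"name": "move_arm", "arguments": {
  "targets": [
    {"dx":0,"dy":0,"dz":-0.9,"rx":0,"ry":0,"rz":0},
    {"dx":0,"dy":0,"dz":-0.9,"rx":0,"ry":0,"rz":0},
    {"dx":0,"dy":0,"dz":-0.9,"rx":0,"ry":0,"rz":0},
    {"dx":0,"dy":0,"dz":-0.6,"rx":0,"ry":0,"rz":0},
    {"dx":0,"dy":0,"dz":-0.5,"rx":0,"ry":0,"rz":0},
    {"dx":0,"dy":0,"dz":-0.4,"rx":0,"ry":0,"rz":0},
    {"dx":0,"dy":0,"dz":-0.3,"rx":0,"ry":0,"rz":0},
    {"dx":0,"dy":0,"dz":0,"rx":0,"ry":0,"rz":0},
    {"dx":0,"dy":0,"dz":0,"rx":0,"ry":0,"rz":0},
    {"dx":0,"dy":0,"dz":0,"rx":0,"ry":0,"rz":0}
  ]
}}

```text
t: 3.95
tcp_pos: [0.6027, 0.2068, 0.0694]
tool_rot: [0.776, 0.63, 0.0, 0.0]
force: [-0.4, -0.1, 0.7]
finger_gap: 1.005
gripper_force: 0.0
```

{"name": "move_arm", "arguments": {
  "targets": [
    {"dx":0,"dy":0,"dz":0,"rx":0,"ry":0,"rz":0},
    {"dx":0,"dy":0,"dz":0,"rx":0,"ry":0,"rz":0},
    {"dx":0,"dy":0,"dz":0,"rx":0,"ry":0,"rz":0},
    {"dx":0,"dy":0,"dz":0,"rx":0,"ry":0,"rz":0},
    {"dx":0,"dy":0,"dz":0,"rx":0,"ry":0,"rz":0},
    {"dx":0,"dy":0,"dz":0,"rx":0,"ry":0,"rz":0},
    {"dx":0,"dy":0,"dz":0,"rx":0,"ry":0,"rz":0},
    {"dx":0,"dy":0,"dz":0,"rx":0,"ry":0,"rz":0},
    {"dx":0,"dy":0,"dz":0,"rx":0,"ry":0,"rz":0},
    {"dx":0,"dy":0,"dz":0,"rx":0,"ry":0,"rz":0}
  ],
  "claw": 0,
  "newtons": 50
}}

```text
t: 5.2
tcp_pos: [0.6043, 0.2067, 0.0693]
tool_rot: [0.776, 0.63, 0.002, 0.001]
force: [4.9, -0.7, -0.9]
finger_gap: 0.155
gripper_force: 51.6
```

```bash
python3 - <<'E'
from h import *
import cv2
st()
a=cams.snapshot('scene')[:,:,::-1];b=cams.snapshot('top')[:,:,::-1]
o=np.hstack([cv2.resize(a[190:390,190:390],(400,400)),cv2.resize(b[100:300,100:300],(400,400))])
cv2.imwrite('pics/d2.png',cv2.convertScaleAbs(o,alpha=1.8))
E
```

```text
t 5.20 [0.6043 0.2067 0.0693] yaw 78.12 [ 4.3e-03  3.0e-04 -1.0e+00] F [ 4.92 -0.71 -0.93] M [-0.02 -0.86 -0.04] 0.15474396620418301 51.56594216823578 q [ 0.15  0.75  1.52 -0.    0.87  0.36]
```

View pics/d2.png

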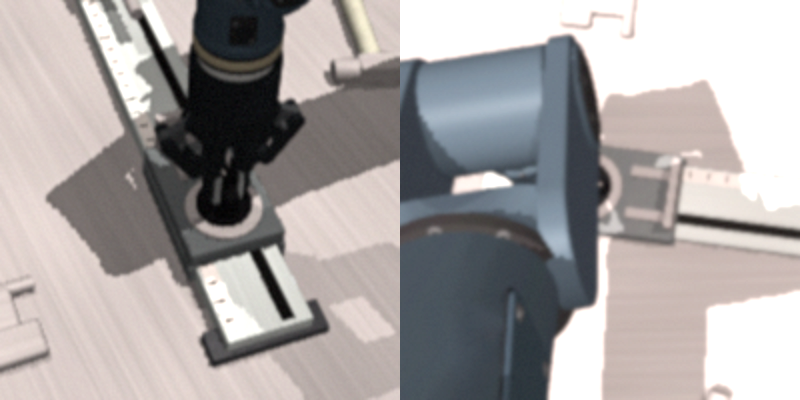

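The gripper has closed on the bar: the fingers straddle the knob at about (225,185) and the opening matches 14 mm. Next I'll draw the stop along by about 150 mm.

{"name": "move_arm", "arguments": {
  "targets": [
    {"dx":0.01,"dy":-0.3,"dz":0,"rx":0,"ry":0,"rz":0},
    {"dx":-0.08,"dy":-0.6,"dz":0,"rx":0,"ry":0,"rz":0},
    {"dx":-0.1,"dy":-0.72,"dz":0,"rx":0,"ry":0,"rz":0},
    {"dx":-0.1,"dy":-0.72,"dz":0,"rx":0,"ry":0,"rz":0},
    {"dx":-0.1,"dy":-0.72,"dz":0,"rx":0,"ry":0,"rz":0},
    {"dx":-0.1,"dy":-0.72,"dz":0,"rx":0,"ry":0,"rz":0},
    {"dx":-0.1,"dy":-0.72,"dz":0,"rx":0,"ry":0,"rz":0},
    {"dx":-0.1,"dy":-0.72,"dz":0,"rx":0,"ry":0,"rz":0},
    {"dx":-0.06,"dy":-0.45,"dz":0,"rx":0,"ry":0,"rz":0},
    {"dx":-0.03,"dy":-0.25,"dz":0,"rx":0,"ry":0,"rz":0}
  ]
}}

```text
t: 6.55
tcp_pos: [0.5822, 0.0572, 0.0692]
tool_rot: [0.777, 0.63, -0.001, -0.001]
force: [1.4, 2.9, 8.2]
finger_gap: 0.153
gripper_force: 52.6
```

```bash
python3 - <<'E'
from h import *
import cv2
st()
a=cams.snapshot('scene')[:,:,::-1];b=cams.snapshot('top')[:,:,::-1]
o=np.hstack([cv2.resize(a[130:330,180:380],(400,400),interpolation=2),cv2.resize(b[130:330,230:430],(400,400),interpolation=2)])
cv2.imwrite('pics/d3.png',cv2.convertScaleAbs(o,alpha=1.8))
E
```

```text
t 6.55 [0.5822 0.0572 0.0692] yaw 78.07 [-1.9e-03  2.0e-04 -1.0e+00] F [1.35 2.87 8.19] M [ 0.51 -0.26  0.01] 0.15347561106171353 52.59501278400421 q [-0.09  0.7   1.66 -0.    0.79  0.12]
```

View pics/d3.png

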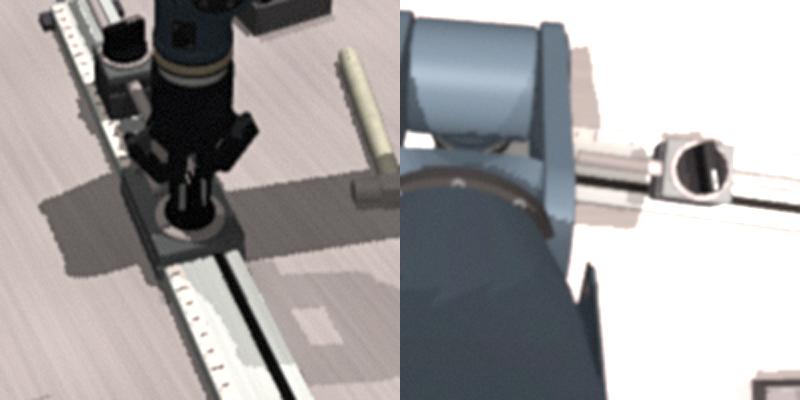

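The stop followed the gripper, with its knob now at about (190,210) in the left half. I'll creep forward until the force rises.

{"name": "move_arm", "arguments": {
  "targets": [
    {"dx":-0.006,"dy":-0.05,"dz":0,"rx":0,"ry":0,"rz":0},
    {"dx":-0.006,"dy":-0.05,"dz":0,"rx":0,"ry":0,"rz":0},
    {"dx":-0.006,"dy":-0.05,"dz":0,"rx":0,"ry":0,"rz":0},
    {"dx":-0.006,"dy":-0.05,"dz":0,"rx":0,"ry":0,"rz":0},
    {"dx":-0.006,"dy":-0.05,"dz":0,"rx":0,"ry":0,"rz":0},
    {"dx":-0.006,"dy":-0.05,"dz":0,"rx":0,"ry":0,"rz":0},
    {"dx":-0.006,"dy":-0.05,"dz":0,"rx":0,"ry":0,"rz":0},
    {"dx":-0.006,"dy":-0.05,"dz":0,"rx":0,"ry":0,"rz":0},
    {"dx":0,"dy":0,"dz":0,"rx":0,"ry":0,"rz":0},
    {"dx":0,"dy":0,"dz":0,"rx":0,"ry":0,"rz":0}
  ]
}}

```text
t: 7.9
tcp_pos: [0.5808, 0.0478, 0.0692]
tool_rot: [0.777, 0.63, -0.001, -0.001]
force: [0.1, 1.7, 5.9]
finger_gap: 0.157
gripper_force: 52.7
```

{"name": "move_arm", "arguments": {
  "targets": [
    {"dx":-0.006,"dy":-0.04,"dz":0,"rx":0,"ry":0,"rz":0},
    {"dx":-0.006,"dy":-0.04,"dz":0,"rx":0,"ry":0,"rz":0},
    {"dx":-0.006,"dy":-0.04,"dz":0,"rx":0,"ry":0,"rz":0},
    {"dx":-0.006,"dy":-0.04,"dz":0,"rx":0,"ry":0,"rz":0},
    {"dx":0,"dy":0,"dz":0,"rx":0,"ry":0,"rz":0},
    {"dx":0,"dy":0,"dz":0,"rx":0,"ry":0,"rz":0},
    {"dx":0,"dy":0,"dz":0,"rx":0,"ry":0,"rz":0},
    {"dx":0,"dy":0,"dz":0,"rx":0,"ry":0,"rz":0},
    {"dx":0,"dy":0,"dz":0,"rx":0,"ry":0,"rz":0},
    {"dx":0,"dy":0,"dz":0,"rx":0,"ry":0,"rz":0}
  ]
}}

```text
t: 9.15
tcp_pos: [0.5802, 0.0438, 0.0692]
tool_rot: [0.777, 0.63, -0.001, -0.001]
force: [1.0, 1.7, 7.0]
finger_gap: 0.155
gripper_force: 52.7
```

```bash
python3 - <<'E'
from h import *
import cv2
st()
a=cams.snapshot('scene')[:,:,::-1]
cv2.imwrite('pics/d4.png',cv2.convertScaleAbs(cv2.resize(a[140:290,200:340],(560,600),interpolation=2),alpha=2))
E
```

```text
t 9.15 [0.5802 0.0438 0.0692] yaw 78.10 [-2.2e-03  1.0e-04 -1.0e+00] F [0.99 1.69 7.02] M [ 0.35 -0.21 -0.1 ] 0.1551274873969289 52.6606822013855 q [-0.12  0.7   1.66 -0.    0.78  0.09]
```

View pics/d4.png

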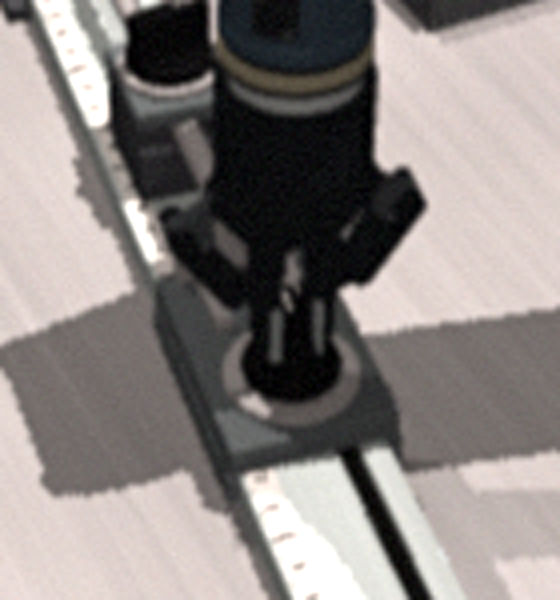

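The gripper hides the plate, and the stop's disc is at about (290,370). There is still no contact force, so I'll creep further.

{"name": "move_arm", "arguments": {
  "targets": [
    {"dx":-0.005,"dy":-0.03,"dz":0,"rx":0,"ry":0,"rz":0},
    {"dx":-0.005,"dy":-0.03,"dz":0,"rx":0,"ry":0,"rz":0},
    {"dx":-0.005,"dy":-0.03,"dz":0,"rx":0,"ry":0,"rz":0},
    {"dx":-0.005,"dy":-0.03,"dz":0,"rx":0,"ry":0,"rz":0},
    {"dx":0,"dy":0,"dz":0,"rx":0,"ry":0,"rz":0},
    {"dx":0,"dy":0,"dz":0,"rx":0,"ry":0,"rz":0},
    {"dx":0,"dy":0,"dz":0,"rx":0,"ry":0,"rz":0},
    {"dx":0,"dy":0,"dz":0,"rx":0,"ry":0,"rz":0},
    {"dx":0,"dy":0,"dz":0,"rx":0,"ry":0,"rz":0},
    {"dx":0,"dy":0,"dz":0,"rx":0,"ry":0,"rz":0}
  ]
}}

```text
t: 10.45
tcp_pos: [0.5801, 0.043, 0.0692]
tool_rot: [0.777, 0.63, 0.001, -0.002]
force: [3.1, 10.2, 7.5]
finger_gap: 0.153
gripper_force: 52.6
```

{"name": "move_arm", "arguments": {
  "targets": [
    {"dx":-0.005,"dy":-0.03,"dz":0,"rx":0,"ry":0,"rz":0},
    {"dx":-0.005,"dy":-0.03,"dz":0,"rx":0,"ry":0,"rz":0},
    {"dx":-0.005,"dy":-0.03,"dz":0,"rx":0,"ry":0,"rz":0},
    {"dx":-0.005,"dy":-0.03,"dz":0,"rx":0,"ry":0,"rz":0},
    {"dx":0,"dy":0,"dz":0,"rx":0,"ry":0,"rz":0},
    {"dx":0,"dy":0,"dz":0,"rx":0,"ry":0,"rz":0},
    {"dx":0,"dy":0,"dz":0,"rx":0,"ry":0,"rz":0},
    {"dx":0,"dy":0,"dz":0,"rx":0,"ry":0,"rz":0},
    {"dx":0,"dy":0,"dz":0,"rx":0,"ry":0,"rz":0},
    {"dx":0,"dy":0,"dz":0,"rx":0,"ry":0,"rz":0}
  ]
}}

```text
t: 11.7
tcp_pos: [0.58, 0.0428, 0.0692]
tool_rot: [0.777, 0.629, 0.002, -0.003]
force: [3.7, 18.5, 5.4]
finger_gap: 0.151
gripper_force: 52.4
```

It made contact: Fy rose to 18 N at y≈0.043. I'll ease off the push, then turn clockwise.

{"name": "move_arm", "arguments": {
  "targets": [
    {"dx":0.01,"dy":0.08,"dz":0,"rx":0,"ry":0,"rz":0},
    {"dx":0.01,"dy":0.08,"dz":0,"rx":0,"ry":0,"rz":0},
    {"dx":0,"dy":0,"dz":0,"rx":0,"ry":0,"rz":-0.1},
    {"dx":0,"dy":0,"dz":0,"rx":0,"ry":0,"rz":-0.2},
    {"dx":0,"dy":0,"dz":0,"rx":0,"ry":0,"rz":-0.2},
    {"dx":0,"dy":0,"dz":0,"rx":0,"ry":0,"rz":-0.2},
    {"dx":0,"dy":0,"dz":0,"rx":0,"ry":0,"rz":-0.2},
    {"dx":0,"dy":0,"dz":0,"rx":0,"ry":0,"rz":-0.2},
    {"dx":0,"dy":0,"dz":0,"rx":0,"ry":0,"rz":-0.1},
    {"dx":0,"dy":0,"dz":0,"rx":0,"ry":0,"rz":0}
  ]
}}

```text
t: 12.95
tcp_pos: [0.5799, 0.0432, 0.0693]
tool_rot: [0.933, 0.359, -0.0, -0.001]
force: [0.9, 5.9, 6.8]
finger_gap: 0.156
gripper_force: 52.7
```

```bash
python3 -c "
from h import *
st()"
```

```text
t 12.95 [0.5799 0.0432 0.0693] yaw 42.04 [-0.0015  0.002  -1.    ] F [0.85 5.91 6.82] M [ 1.05 -0.33 -0.09] 0.1560215117001921 52.666568756103516 q [-0.12  0.7   1.67  0.    0.78  0.72]
```

{"name": "move_arm", "arguments": {
  "targets": [
    {"dx":0,"dy":0,"dz":0,"rx":0,"ry":0,"rz":-0.13},
    {"dx":0,"dy":0,"dz":0,"rx":0,"ry":0,"rz":-0.2},
    {"dx":0,"dy":0,"dz":0,"rx":0,"ry":0,"rz":-0.2},
    {"dx":0,"dy":0,"dz":0,"rx":0,"ry":0,"rz":-0.2},
    {"dx":0,"dy":0,"dz":0,"rx":0,"ry":0,"rz":-0.2},
    {"dx":0,"dy":0,"dz":0,"rx":0,"ry":0,"rz":-0.2},
    {"dx":0,"dy":0,"dz":0,"rx":0,"ry":0,"rz":-0.1},
    {"dx":0,"dy":0,"dz":0,"rx":0,"ry":0,"rz":-0.07},
    {"dx":0,"dy":0,"dz":0,"rx":0,"ry":0,"rz":0},
    {"dx":0,"dy":0,"dz":0,"rx":0,"ry":0,"rz":0}
  ]
}}

```text
t: 14.2
tcp_pos: [0.5798, 0.0433, 0.0693]
tool_rot: [1.0, 0.027, -0.001, -0.001]
force: [1.1, 6.2, 7.3]
finger_gap: 0.151
gripper_force: 52.7
```

```bash
python3 -c "
from h import *
st()"
```

```text
t 14.20 [0.5798 0.0433 0.0693] yaw 3.05 [-0.0018  0.0023 -1.    ] F [1.14 6.16 7.31] M [ 1.06 -0.33 -0.05] 0.15146548514267844 52.70864725112915 q [-0.12  0.7   1.67  0.    0.78  1.4 ]
```

{"name": "move_arm", "arguments": {
  "targets": [
    {"dx":0,"dy":0,"dz":0,"rx":0,"ry":0,"rz":0},
    {"dx":0,"dy":0,"dz":0,"rx":0,"ry":0,"rz":0},
    {"dx":0,"dy":0,"dz":0,"rx":0,"ry":0,"rz":0},
    {"dx":0,"dy":0,"dz":0,"rx":0,"ry":0,"rz":0},
    {"dx":0,"dy":0,"dz":0,"rx":0,"ry":0,"rz":0},
    {"dx":0,"dy":0,"dz":0,"rx":0,"ry":0,"rz":0},
    {"dx":0,"dy":0,"dz":0.3,"rx":0,"ry":0,"rz":0},
    {"dx":0,"dy":0,"dz":0.8,"rx":0,"ry":0,"rz":0},
    {"dx":0,"dy":0,"dz":1,"rx":0,"ry":0,"rz":0},
    {"dx":0,"dy":0,"dz":1,"rx":0,"ry":0,"rz":0}
  ],
  "claw": 60
}}

```text
t: 15.45
tcp_pos: [0.581, 0.0427, 0.1475]
tool_rot: [1.0, 0.027, 0.0, 0.0]
force: [-0.8, 0.6, -0.3]
finger_gap: 0.597
gripper_force: 0.0
```

{"name": "move_arm", "arguments": {
  "targets": [
    {"dx":0,"dy":0,"dz":1,"rx":0,"ry":0,"rz":0},
    {"dx":0,"dy":0.5,"dz":1,"rx":0,"ry":0,"rz":0},
    {"dx":0,"dy":1,"dz":1,"rx":0,"ry":0,"rz":0},
    {"dx":0,"dy":1,"dz":0.5,"rx":0,"ry":0,"rz":0},
    {"dx":0,"dy":1,"dz":0,"rx":0,"ry":0,"rz":0},
    {"dx":0,"dy":1,"dz":0,"rx":0,"ry":0,"rz":0},
    {"dx":0,"dy":1,"dz":0,"rx":0,"ry":0,"rz":0},
    {"dx":0,"dy":1,"dz":0,"rx":0,"ry":0,"rz":0},
    {"dx":0,"dy":1,"dz":0,"rx":0,"ry":0,"rz":0},
    {"dx":0,"dy":1,"dz":0,"rx":0,"ry":0,"rz":0}
  ]
}}

```text
t: 16.7
tcp_pos: [0.5808, 0.256, 0.2344]
tool_rot: [1.0, 0.027, 0.0, -0.0]
force: [1.0, 0.3, 0.2]
finger_gap: 0.599
gripper_force: 0.0
```

```bash
python3 - <<'E'
from h import *
import cv2
st()
a=cams.snapshot('scene')[:,:,::-1];b=cams.snapshot('top')[:,:,::-1]
o=np.hstack([cv2.resize(a[130:290,180:340],(400,400),interpolation=2),cv2.resize(b[130:290,260:420],(400,400),interpolation=2)])
cv2.imwrite('pics/d5.png',cv2.convertScaleAbs(o,alpha=1.8))
E
```

```text
t 16.70 [0.5808 0.256  0.2344] yaw 3.14 [ 3.e-04  0.e+00 -1.e+00] F [1.   0.31 0.22] M [ 0.03  0.01 -0.02] 0.5992003787629142 0.0 q [ 0.24  0.54  1.4  -0.    1.2   1.76]
```

View pics/d5.png

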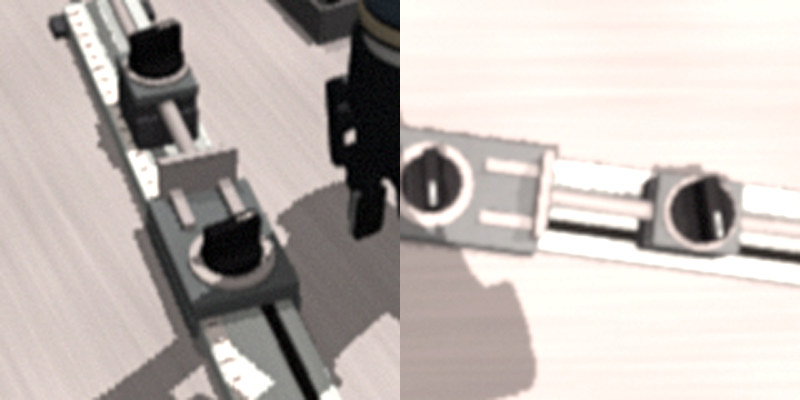

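The plate meets the shaft end at about (548,200). The stop knob at about (432,180) lies across the rail like the clamp knob, the clamp knob looks unchanged, and the gripper is clear.

```bash
python3 -c "
from station import order
print(order.sign_off())"
```

```text
the job is handed in; nothing more can be done
None
```

The stop's plate is up against the shaft's butt end and its knob is turned to about 1.38 rad (estimated from the gripper's turn); the clamp knob looks unchanged, the gripper has let go, and I handed the job in at about 17 s with no verdict returned.

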